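# Lock the little instrument drawer with its rod

### The job

Push the small drawer of the wooden chest fully shut so that its eye lines up with the two eyes on the chest, then take the steel rod by its wooden handle from its rest and thread it through all three eyes until the handle is up against the outer eye, and let go. Leave the pot of egg shakers, the harmonica on its stand and the capo where they are.

Things in the scene. Friction and masses are not known exactly. Their poses are not given: they have to be found in the camera images.
- chest: Fixed wooden chest, 150 mm deep, 240 mm wide, 240 mm high (books on it up to 272 mm). Origin: middle of the foot of its front face; x points into the chest (the front faces -x), y along the front to the chest's left half as seen by someone looking along +x, z up. The flat front rises the full height behind the eyes, only 48 mm behind the eyes' line, so a gripper holding the rod there has to lean away from the chest, about 40 degrees from vertical about the rod.
- drawer (a joint): How far the drawer (front 68 mm wide, from 30 to 155 mm above the table, in the middle of the chest) is pulled out along the chest's -x, in m: 0 shut against a hard stop, 0.08 fully out. It starts partly out; it slides stiffly (about 2 N) and stays where it is left.
- knob_face (a point): Centre of the front face of the drawer's round brass knob (30 mm across, standing 30 mm out from the drawer front, 130 mm above the table); moves with the drawer. Axes as the chest's.
- eye_drawer (a point): Centre of the hole of the drawer's eye, a steel plate below the knob, 6 mm thick along the chest's y, 36 mm high, reaching out to 66 mm before the chest's front when shut; round hole 18 mm across whose axis runs along the chest's y. Moves with the drawer; with the drawer shut it lies midway between eye_right and eye_left, 48 mm before the chest's front and 70 mm above the table.
- eye_right (a point): Centre of the hole of the fixed eye at chest y = -42 mm: the same kind of steel plate (6 mm thick, 36 mm high, hole 18 mm, axis along the chest's y, 70 mm above the table, 48 mm before the front). The rod may be threaded from either side; this one is farther from the robot and has free room beyond it.
- eye_left (a point): Centre of the hole of the fixed eye at chest y = +42 mm, otherwise like eye_right.
- rest: Fixed wooden rest with two notched uprights (58 mm high, base 100 x 70 mm) 75 mm apart in which the rod lies level, axis about 45 mm above the table. Origin: centre of its underside; x along the rod, to its tip.
- rod_handle (a point): Centre of the rod's wooden handle: a block 50 mm long (along x) and 22 mm square. x points along the rod to its tip, z up as it lies on its rest. The handle overhangs the rest freely. The steel rod, 10 mm across, leaves the handle 25 mm from this point; it is 115 mm long with a tapered end. All together 90 g, the balance point about 65 mm from this point to the tip.
- rod_tip (a point): The tip of the rod, 140 mm from rod_handle along x.
- pot: Bystander, to be left alone. Green ceramic pot, 110 mm across and 80 mm high, filled with wooden egg shakers. Origin: centre of its underside.
- harmonica: Bystander, to be left alone. Steel harmonica, 100 mm, leaning in a black plastic stand 60 x 100 mm, 65 mm high. Origin: centre of its underside.
- capo: Bystander, to be left alone. Orange capo lying flat, 85 x 60 mm, 14 mm high. Origin: underside, about the middle of its longer bar.
Things that resemble listed ones, but are neither listed nor needed, are in the scene too. What is shaped like the part that bears rod_handle but turquoise is not meant.

How it is judged:
On the way, in this order (a step that is already met when the one before it is completed fails the run):
1. the drawer is pushed shut (within 8 mm) (value of joint drawer below 0.008 m), for 0.2 s.
2. the rod is threaded through all three eyes, handle within 10 mm of the outer eye (value of joint drawer below 0.008 m and ((y of rod_tip in the frame of chest above 0.055 m and y of rod_handle in the frame of chest between -0.08 and -0.055 m) or (y of rod_tip in the frame of chest below -0.055 m and y of rod_handle in the frame of chest between 0.055 and 0.08 m)) and x of rod_tip in the frame of chest between -0.058 and -0.038 m and z of rod_tip in the frame of chest between 0.06 and 0.08 m and x of rod_handle in the frame of chest between -0.058 and -0.038 m and z of rod_handle in the frame of chest between 0.06 and 0.08 m), for 0.2 s.
At the end, for the whole second after the job is handed in: The drawer is shut (within 8 mm); the rod, entered from either side, runs along the eyes' line (tip and handle centre within 10 mm of it sideways and in height), its handle within 10 mm of the outer eye and its tip at least 10 mm beyond the eye at the other end; the rod is at rest and released (all of step 2 and linear speed of rod below 0.02 m/s and contact force between rod and the fingers below 0.2 N); the robot touches nothing.
It fails at once if the pot is shifted by more than 30 mm (distance of pot from where it was at the start of the episode above 0.03 m).
It fails at once if the harmonica is shifted by more than 30 mm (distance of harmonica from where it was at the start of the episode above 0.03 m).
It fails at once if the capo is shifted by more than 30 mm (distance of capo from where it was at the start of the episode above 0.03 m).
It also fails if it takes over 58 s, if anything falls off the work surface, if the arm or the gripper's body presses on something with over 40 N, if the wrist force passes 120 N, or if a joint passes its speed limit or range.

### The arm

A 6-joint arm with a two-finger parallel gripper is mounted at the origin on the work surface. World frame = base frame: x ahead of the robot, y to its left, z up, the work surface at z = 0. Lengths are in m, angles in rad, forces in N, time in s.
With the tool pointing down it reaches from about 0.3 to 0.775 m from the base axis. Payload 14.6 kg.
Tool frame: the origin (TCP) lies on the centre line of the jaws, within the pads' length; the fingertips stand 19 mm ahead of it and the grasp point (between the pads) is the TCP; z points along the fingers, x is the direction in which the jaws open and shut, and the axes are right-handed (so a half turn about z gives the same grasp; the last joint's range is limited). The gripper opens to 94 mm and grips with 3 to 60 N. Pads are 16 mm wide; open, the fingers measure 119 mm over their backs; the gripper's body (75 mm by 177 mm) begins 78 mm behind the grasp point.
Start: joints at [1.229, 0.3, 1.521, -0, 1.321, -0.067], TCP at [0.149, 0.529, 0.202] pointing down, gripper open.
Joint ranges: [-3.03, 3.03], [-0.79, 2.21], [0.23, 2.52], [-1.04, 4.18], [0, 3.07], [-2.55, 2.55]. Speed limits (rad/s): [2.22, 2.22, 2.57, 3.14, 3.14, 3.14].

### API

Orientations are given as [roll, pitch, yaw] about the fixed x, y, z axes, in that order (R = Rz(yaw) Ry(pitch) Rx(roll)).
In Python, from station import ctrl, imaging gives the robot as it stands.
- The arm moves only by the shell command python3 -m handwheel 'ROWS' [OPENING] [FORCE]. ROWS is JSON, a list that holds one entry, the list of rows, each a list of 4 numbers: the shift along the tool's x, y, z in m, then the turn about the tool's z in rad. A call has 1 to 10 rows; each row shifts and turns the pose as measured when the row begins, along the tool's axes as they then stand; what a row does not reach is not made up. A row lasts 1/10 s, in which the tool goes at most 50 mm and 8.59 degrees, less where a joint would pass 70% of its speed; a pose out of reach is approached as far as the arm can. A call is refused whole if a number of a shift passes 0.05 or a number of a turn 0.15, either way. A call with a gripper value outside its range is refused whole. OPENING is the finger opening in m, from 0 to 0.094, set as the call begins (- or left out, the last holds). The fingers move at their own pace and stop on an object; FORCE is the grip in N (left out, the last holds). Time passes only in rows, so rows that do not move let the fingers close. It gives the time, the measured TCP pose, the force and the opening at its end, in the units of the state.
- ctrl.get_obs(): the state, without advancing time (a new reading comes with each control period).
- imaging.camera(name): name is "scene" or "top" or "wrist"; returns the picture (420x560x3 uint8, red, green, blue); there is no depth.
- imaging.camera_model(name): a dict with "camera_matrix" (3x3 intrinsics, pixels), "position" and "attitude" of the camera in the world. Camera axes: x right, y up, looking along -z (the intrinsics and any distortion apply to the point x, -y, -z); pixel columns grow to the right and rows downward; lengths in m; the calibration is good to about 2 mm. The wrist camera is an equidistant fisheye: a pixel r from the principal point sees the ray r / f radians off the axis. A picture is of the moment at which its call begins: read the wrist's pose just before it. camera_model takes no time and is no camera call; for the wrist camera it gives the pose at the moment of the call.
- ctrl.hand_in(): hands the job in, once; it reports no verdict.
The state is a dict: "time_s": time; "qpos": joint angles; "joint_vel": joint speeds; "tau": joint torques, N m; "ee_pos": TCP position; "eef_rot": TCP orientation; "force": force on the tool from outside, world axes, zero at the start; "moment": the same for the moment, N m; "grip_width": finger opening in m.
Only numpy, scipy, OpenCV 4.12 (cv2) and the standard library are available. Lean on these libraries where they do the work, as an engineer would, in place of code of your own. Each camera call takes 0.05 s, during which the arm holds its last target. There are 200 camera calls.

## Working session

There is one attempt and no reset: what is moved stays moved. The work goes in short steps, Python scripts to look and compute and a shell command to move; the robot and the scene stay as the last step left them, time stands still between calls to the robot, and variables do not carry over. Pictures are saved under pics/ and viewed, about 8 in all and at most 12, crops included, and the job is handed in when it is done.

```bash
mkdir -p pics; ls; python3 - <<'E'
from station import ctrl, imaging
import cv2
for n in ("scene","top"):
    im=imaging.camera(n); cv2.imwrite(f"pics/{n}0.png",im[:,:,::-1]); m=imaging.camera_model(n); print(n,m)
print(ctrl.get_obs())
E
```

```text
pics
scene {'camera_matrix': array([[442.67790767,   0.        , 271.70740919],
       [  0.        , 442.67790767, 210.64922642],
       [  0.        ,   0.        ,   1.        ]]), 'position': array([ 0.98725646, -0.52635741,  0.68393058]), 'attitude': array([ 0.86858113, -0.0129873 ,  0.76155717])}
top {'camera_matrix': array([[419.01484733,   0.        , 281.50340318],
       [  0.        , 419.01484733, 220.13335074],
       [  0.        ,   0.        ,   1.        ]]), 'position': array([ 0.45671847, -0.0431784 ,  1.0680248 ]), 'attitude': array([ 5.36039289e-02, -1.40828015e-03, -1.55933069e+00])}
{'time_s': 0.1, 'qpos': array([ 1.22942949e+00,  3.00417408e-01,  1.52153344e+00,  5.95376542e-05,
        1.32069572e+00, -6.66402257e-02]), 'joint_vel': array([-0.00150897, -0.00018783, -0.00123213, -0.00034212,  0.00097658,
       -0.00210499]), 'tau': array([ 1.11662896e-03, -5.32633567e+01, -3.53293526e+01,  7.09792902e-02,
        2.33358733e-02, -6.72897727e-05]), 'ee_pos': array([0.14913302, 0.5291416 , 0.20103593]), 'eef_rot': array([-3.14146493e+00,  1.04774178e-03,  1.29605502e+00]), 'force': array([-0.39518201,  0.7465219 , -0.50568778]), 'moment': array([ 0.02873904, -0.03176427,  0.00890494]), 'grip_width': 0.09397677264505468}
```

View pics/scene0.png

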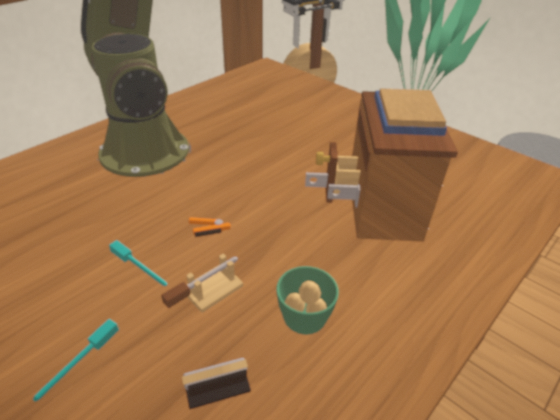

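View pics/top0.png

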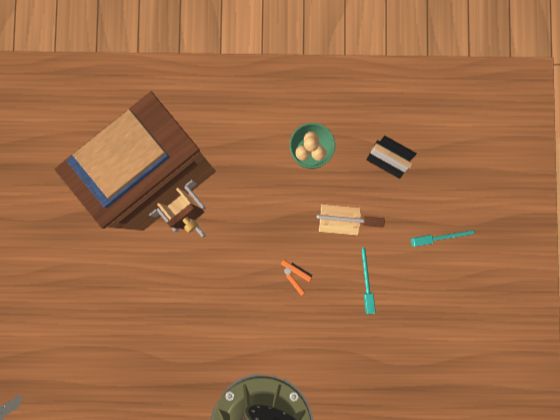

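The scene view shows the chest at right (eyes around (317,180) and (345,190)), with the rod on its rest at about (205,280). The top view shows the chest at upper left (eyes around (157,213) and (190,188), drawer at (180,207)) and the rod handle at (375,222). I'll zoom in on these areas.

```bash
cat > h.py <<'E'
import numpy as np, cv2
from scipy.spatial.transform import Rotation as R
from station import ctrl, imaging
def ray(n,u,v):
    m=imaging.camera_model(n);K=m['camera_matrix'];Rm=R.from_euler('xyz',m['attitude']).as_matrix()
    x=(u-K[0,2])/K[0,0];y=(v-K[1,2])/K[1,1]
    d=Rm@np.array([x,-y,-1.]);return np.array(m['position']),d
def onz(n,u,v,z):
    p,d=ray(n,u,v);return p+d*(z-p[2])/d[2]
def tri(a,b):
    A=[];B=[]
    for n,u,v in (a,b):
        p,d=ray(n,u,v);d/=np.linalg.norm(d);M=np.eye(3)-np.outer(d,d);A.append(M);B.append(M@p)
    return np.linalg.solve(sum(A),sum(B))
def proj(n,P):
    m=imaging.camera_model(n);K=m['camera_matrix'];Rm=R.from_euler('xyz',m['attitude']).as_matrix()
    c=Rm.T@(np.array(P)-m['position']);return K[0,2]+K[0,0]*c[0]/-c[2],K[1,2]-K[1,1]*c[1]/-c[2]
E
python3 - <<'E'
import cv2,numpy as np
def c(f,x,y,w,h,s):
    im=cv2.resize(cv2.imread(f)[y:y+h,x:x+w],None,fx=s,fy=s,interpolation=cv2.INTER_CUBIC)
    for k in range(0,w,10): cv2.putText(im,str(x+k),(k*s,8),0,.3,(255,255,255)); cv2.line(im,(k*s,10),(k*s,14),(255,255,255))
    for k in range(0,h,10): cv2.putText(im,str(y+k),(0,k*s+4),0,.3,(255,255,255)); cv2.line(im,(18,k*s),(22,k*s),(255,255,255))
    return im
a=c("pics/top0.png",140,170,80,75,5);b=c("pics/top0.png",310,195,80,45,5)
d=c("pics/scene0.png",295,135,80,75,5);e=c("pics/scene0.png",160,250,80,60,5)
cv2.imwrite("pics/crop.png",np.hstack([np.vstack([a,b])[:600],np.vstack([d,e])[:600]]))
E
```

```text
(no output)
```

View pics/crop.png

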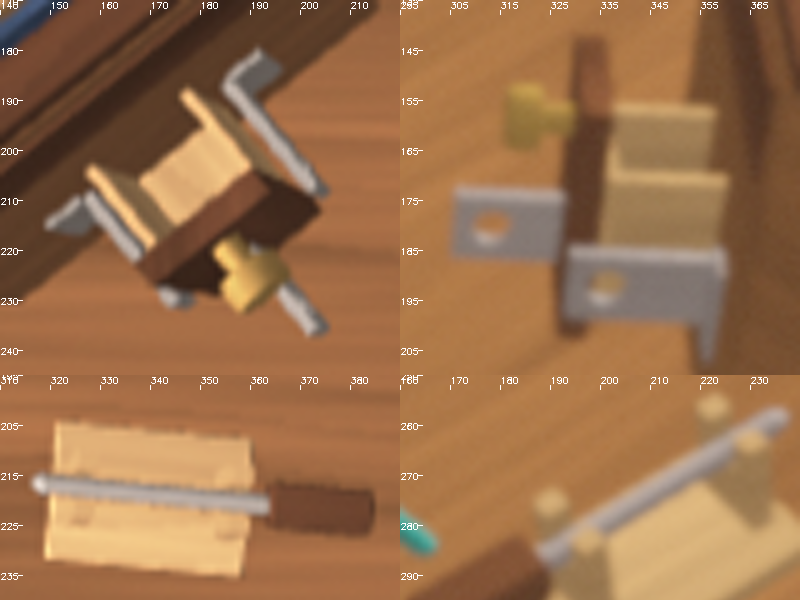

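```bash
python3 - <<'E'
from h import *
np.set_printoptions(precision=4,suppress=True)
er=onz('scene',336,192.4,.07);ed=onz('scene',313,180.6,.07);kn=onz('scene',315.5,158.5,.13)
print('er',er,'ed',ed,'kn',kn)
# top view: plate tips at z .088
print('tips top R,D,L',onz('top',203,208,.088),onz('top',203,236,.088),onz('top',174,229,.088))
a=onz('top',105,227,.24);b=onz('top',200,152,.24);d=(b-a);print('edge',a,b,np.linalg.norm(d),np.degrees(np.arctan2(d[1],d[0])))
a=onz('top',189.5,187,.088);b=onz('top',203,208,.088);d=(a-b);print('platedir',np.degrees(np.arctan2(d[1],d[0])),np.linalg.norm(d))
a=onz('top',167,224.5,.155);b=onz('top',192,206,.155);d=b-a;print('drawerfront',a,b,np.linalg.norm(d),np.degrees(np.arctan2(d[1],d[0])))
# rod
bgr=cv2.imread('pics/top0.png');
t=onz('top',317.5,216.7,.045);h1=onz('top',384,222.3,.045);j=onz('top',362.5,220.8,.045);print('rod',t,j,h1,np.linalg.norm(t-h1),np.linalg.norm(t-j))
d=t-h1;print('yaw',np.degrees(np.arctan2(d[1],d[0])),'handle c',j+ -d/np.linalg.norm(d)*.025)
s=onz('scene',234.5,258,.045);print('tip scene',s)
E
```

```text
er [0.552  0.1527 0.07  ] ed [0.4861 0.1509 0.07  ] kn [0.4854 0.1536 0.13  ]
tips top R,D,L [0.5357 0.1405 0.088 ] [0.4701 0.1391 0.088 ] [0.4856 0.2072 0.088 ]
edge [0.4835 0.3048 0.24  ] [0.6354 0.1204 0.24  ] 0.2388986692458384 -50.51659641038659
platedir 33.71511175938823 0.05909149952127263
drawerfront [0.4933 0.2056 0.155 ] [0.5344 0.152  0.155 ] 0.06749906168534178 -52.505507862823904
rod [ 0.521  -0.1319  0.045 ] [ 0.5123 -0.2421  0.045 ] [ 0.5092 -0.2947  0.045 ] 0.16313781498820468 0.11047025442263743
yaw 85.83805969529509 handle c [ 0.5105 -0.267   0.045 ]
tip scene [ 0.5198 -0.1308  0.045 ]
```

The crop gives these positions:
- **Scene view:** drawer eye hole at (313,181), right eye hole at (336,192), knob face at (316,158).
- **Top view:** plate tips at (203,208), (203,236) and (174,229). The rod runs from (317,217) to (384,222).

The rows can't tilt the tool. I'll keep the tool vertical and clamp the handle lengthwise, with tool x along the rod. That puts only the 75 mm side of the gripper body towards the chest.

```bash
cat >> h.py <<'E'
def go(target,yaw=None):
    o=ctrl.get_obs();Rm=R.from_euler('xyz',o['eef_rot']).as_matrix()
    d=Rm.T@(np.array(target)-o['ee_pos']);s='t=%.1f tool shift %s'%(o['time_s'],np.round(d,4))
    if yaw is not None:
        cy=o['eef_rot'][2];s+=' turn %.3f (or %.3f)'%(cy-yaw,cy-yaw+np.pi)
    print(s)
YAW=np.radians(37.8)
def chest(p,O=(.563,.215),y=YAW):
    c,s=np.cos(y),np.sin(y);return np.array([O[0]+c*p[0]-s*p[1],O[1]+s*p[0]+c*p[1],p[2]])
E
python3 - <<'E'
from h import *
o=ctrl.get_obs();m=imaging.camera_model('wrist');print(m)
Rm=R.from_euler('xyz',o['eef_rot']).as_matrix()
print('cam in tool',Rm.T@(m['position']-o['ee_pos']),'\n',Rm.T@R.from_euler('xyz',m['attitude']).as_matrix())
go(chest([-.17,0,.22]),np.radians(-52.2))
print(onz('top',312,146,.04))
E
```

```text
{'camera_matrix': array([[325.1922621 ,   0.        , 278.54070217],
       [  0.        , 325.1922621 , 213.33203389],
       [  0.        ,   0.        ,   1.        ]]), 'position': array([0.07047621, 0.55081701, 0.38483818]), 'attitude': array([-2.84662527e-01,  5.49701016e-05,  1.29641842e+00])}
cam in tool [-0.00066952 -0.08161079 -0.18379122] 
 [[ 9.99999441e-01 -6.99749380e-05 -1.05487470e-03]
 [-3.63530130e-04 -9.59720535e-01 -2.80956157e-01]
 [-9.92725022e-04  2.80956383e-01 -9.59720024e-01]]
t=0.1 tool shift [-0.3268  0.3825 -0.0187] turn 2.207 (or 5.349)
[ 0.69692376 -0.11753206  0.04      ]
```

```bash
python3 -m handwheel '[[[-0.033,0.038,-0.002,0],[-0.033,0.038,-0.002,0],[-0.033,0.038,-0.002,0],[-0.033,0.038,-0.002,0],[-0.033,0.038,-0.002,0],[-0.033,0.038,-0.002,0],[-0.033,0.038,-0.002,0],[-0.033,0.038,-0.002,0],[-0.033,0.038,-0.002,0],[-0.033,0.038,-0.002,0]]]' 0
python3 -m handwheel '[[[0,0,0,-0.133],[0,0,0,-0.133],[0,0,0,-0.133],[0,0,0,-0.133],[0,0,0,-0.133],[0,0,0,-0.133],[0,0,0,-0.133],[0,0,0,0]]]'
python3 - <<'E'
from h import *
go(chest([-.17,0,.22]),np.radians(127.8)); print(ctrl.get_obs()['qpos'], imaging.camera_model('wrist'))
o=ctrl.get_obs(); np.save('w1.npy',np.r_[imaging.camera_model('wrist')['position'],imaging.camera_model('wrist')['attitude']])
cv2.imwrite('pics/w1.png',imaging.camera('wrist')[:,:,::-1])
E
```

```text
time_s: 1.1
ee_pos: [0.4215, 0.1098, 0.2191]
eef_rot: [-3.141, 0.005, 1.305]
force: [0.3, 0.9, 0.3]
grip_width: 0.0174
time_s: 1.9
ee_pos: [0.4233, 0.1031, 0.2172]
eef_rot: [-3.133, 0.0, 2.262]
force: [0.0, -0.1, 0.0]
grip_width: 0.0002
t=1.9 tool shift [ 0.0025  0.0091 -0.0029] turn 0.031 (or 3.173)
[ 0.15766289  0.03266586  1.79551799 -0.00466496  1.32069007 -2.10295825] {'camera_matrix': array([[325.1922621 ,   0.        , 278.54070217],
       [  0.        , 325.1922621 , 213.33203389],
       [  0.        ,   0.        ,   1.        ]]), 'position': array([0.36144978, 0.05108866, 0.40165381]), 'attitude': array([-2.76894488e-01, -2.69422138e-04,  2.26224807e+00])}
```

View pics/w1.png

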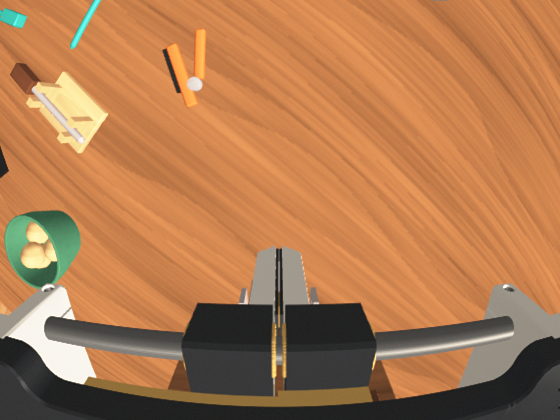

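Only the gripper shows at the bottom of the wrist view; the chest is hidden behind it. The pot is at (40,245) and the rest at (65,110). I'll use the fixed cameras for the fine work and push the drawer now.

```bash
python3 -m handwheel '[[[0.002,0.01,0.02,0.031],[0,0.01,0.02,0],[0,0.01,0.02,0],[0,0.01,0.02,0],[0,0,0,0]]]'
python3 - <<'E'
from h import *
go(chest([-.13,0,.133]),np.radians(127.8));go(chest([-.055,0,.133]))
E
```

```text
time_s: 2.45
ee_pos: [0.4543, 0.1294, 0.1346]
eef_rot: [-3.134, 0.001, 2.202]
force: [-0.0, -0.8, 0.7]
grip_width: 0.0005
t=2.5 tool shift [0.0012 0.0083 0.0015] turn -0.029 (or 3.113)
t=2.5 tool shift [0.0034 0.0833 0.001 ]
```

```bash
python3 -m handwheel '[[[0.002,0.01,0,-0.028],[0,0.01,0,0],[0,0.01,0,0],[0,0.01,0,0],[0,0.01,0,0],[0,0.01,0,0],[0,0.008,0,0],[0,0.006,0,0]]]'
python3 - <<'E'
from h import *
go(chest([-.055,0,.133]),np.radians(127.8))
E
```

```text
time_s: 3.25
ee_pos: [0.5165, 0.1799, 0.1374]
eef_rot: [-3.136, 0.002, 2.227]
force: [-2.6, -1.1, 1.6]
grip_width: 0.0004
t=3.2 tool shift [-0.0008  0.0033  0.0043] turn -0.004 (or 3.138)
```

```bash
python3 -m handwheel '[[[0,0.004,0.002,0],[0,0.004,0,0],[0,0.004,0,0]]]'
python3 -m handwheel '[[[0,0.004,0,0],[0,0.004,0,0]]]'
python3 - <<'E'
from h import *
go(chest([-.055,0,.133]),np.radians(127.8))
E
```

```text
time_s: 3.55
ee_pos: [0.5188, 0.1813, 0.1363]
eef_rot: [-3.108, -0.0, 2.227]
force: [-33.6, -23.0, 24.8]
grip_width: 0.0006
time_s: 3.75
ee_pos: [0.5186, 0.1812, 0.1365]
eef_rot: [-3.085, -0.003, 2.226]
force: [-32.4, -20.5, 21.7]
grip_width: 0.0007
t=3.8 tool shift [-0.0005  0.001   0.0035] turn -0.005 (or 3.137)
```

```bash
python3 -m handwheel '[[[0,-0.01,0,0],[0,-0.02,0,0],[0,-0.02,0,0],[0,-0.02,-0.02,0],[0,0,-0.03,0],[0,0,-0.03,0],[0,0,0,0],[0,0,0,0]]]' 0.094
python3 - <<'E'
from h import *
print(ctrl.get_obs()['qpos'],ctrl.get_obs()['eef_rot'])
for n in ("scene","top"): cv2.imwrite(f"pics/{n}1.png",imaging.camera(n)[:,:,::-1])
def c(f,x,y,w,h,s):
    im=cv2.resize(cv2.imread(f)[y:y+h,x:x+w],None,fx=s,fy=s,interpolation=cv2.INTER_CUBIC)
    for k in range(0,w,10): cv2.putText(im,str(x+k),(k*s,8),0,.3,(255,255,255)); cv2.line(im,(k*s,10),(k*s,14),(255,255,255))
    for k in range(0,h,10): cv2.putText(im,str(y+k),(0,k*s+4),0,.3,(255,255,255)); cv2.line(im,(18,k*s),(22,k*s),(255,255,255))
    return im
cv2.imwrite('pics/crop2.png',np.hstack([c('pics/top1.png',140,170,80,75,5),c('pics/scene1.png',295,135,80,75,5)]))
E
```

```text
time_s: 4.55
ee_pos: [0.4663, 0.139, 0.2238]
eef_rot: [-3.088, -0.0, 2.224]
force: [0.6, -0.9, 0.6]
grip_width: 0.061
[ 0.2270307   0.17183569  1.62749708 -0.02257041  1.39146425 -1.99250563] [-3.08765308e+00 -9.44595129e-05  2.22410640e+00]
```

View pics/crop2.png

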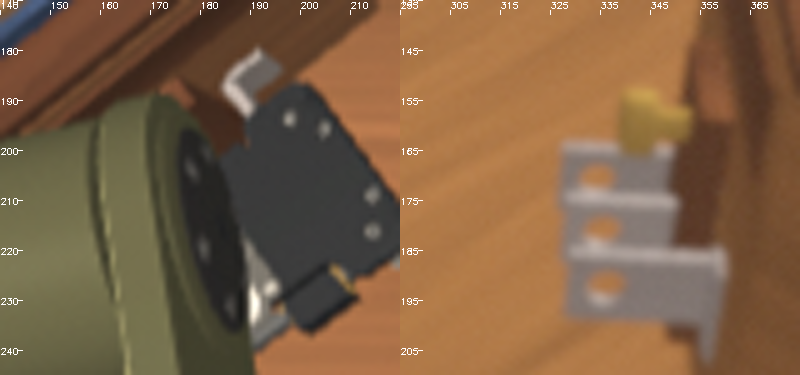

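The drawer is shut: the three eye holes now line up at (334.4,170.6), (335.4,180.8) and (336,192.4). The push left the tool leaning 3° the wrong way. I'll compute the eye line, then try to take the lean out at the edge of the reach, high up in free space.

```bash
python3 - <<'E'
from h import *
np.set_printoptions(precision=4,suppress=True)
P=[onz('scene',u,v,.07) for u,v in ((334.4,170.6),(335.4,180.8),(336,192.4))]
print(P, np.linalg.norm(P[2]-P[0])); d=P[0]-P[2]; print(np.degrees(np.arctan2(d[1],d[0])))
go([.44,.34,.42])
E
python3 -m handwheel '[[[0,0,-0.04,0],[0,0,-0.04,0],[0,0,-0.04,0],[0,0,-0.04,0],[0,0,-0.03,0],[0.03,0,0,0],[0.03,0,0,0],[0.03,0,0,0],[0.03,0,0,0],[0.03,0,0,0]]]'
python3 - <<'E'
from h import *
go([.44,.34,.42]);print(ctrl.get_obs()['qpos'])
E
```

```text
[array([0.4969, 0.2186, 0.07  ]), array([0.524 , 0.1872, 0.07  ]), array([0.552 , 0.1527, 0.07  ])] 0.08586062101768385
129.8628818267433
t=4.7 tool shift [ 0.1756  0.0905 -0.2018]
time_s: 5.65
ee_pos: [0.3832, 0.2669, 0.4099]
eef_rot: [-3.071, -0.006, 2.219]
force: [-0.6, 0.8, 0.0]
grip_width: 0.094
t=5.7 tool shift [ 0.0241  0.0884 -0.0163]
[ 0.53111703  0.08883325  1.3016673  -0.00203663  1.82238738 -1.68810403]
```

```bash
python3 -m handwheel '[[[0.01,0.04,0,0],[0.01,0.04,0,0],[0.01,0.04,0,0],[0,0.04,0,0],[0,0.03,0,0],[0,0.03,0,0],[0,0,0,0]]]'
python3 -m handwheel '[[[0,0.02,0,0],[0,0.02,0,0],[0,0.02,0,0],[0,0.02,0,0]]]'
python3 - <<'E'
from h import *
print(ctrl.get_obs()['qpos'])
E
```

```text
time_s: 6.35
ee_pos: [0.5429, 0.4342, 0.3819]
eef_rot: [-3.059, -0.007, 2.224]
force: [0.1, -0.3, -2.2]
grip_width: 0.0941
time_s: 6.75
ee_pos: [0.5814, 0.4632, 0.349]
eef_rot: [-3.068, -0.008, 2.224]
force: [-0.4, -0.3, 1.0]
grip_width: 0.0941
[ 0.62150128  0.91696678  0.23757017  0.00598231  2.0603654  -1.59977108]
```

```bash
python3 -m handwheel '[[[0,0.03,-0.01,0],[0,0.03,-0.01,0],[0,0.03,-0.01,0],[0,0.03,-0.01,0]]]'
python3 - <<'E'
from h import *
print(ctrl.get_obs()['qpos'])
E
```

```text
time_s: 7.15
ee_pos: [0.6049, 0.4788, 0.3367]
eef_rot: [3.135, -0.009, 2.224]
force: [-0.4, 0.3, 0.3]
grip_width: 0.0938
[ 0.61891887  0.93324872  0.23543868  0.00967922  1.96622843 -1.60083958]
```

The lean can be set at the edge of the reach, and it is now about 0. I'll move to above the rod handle.

```bash
python3 -m handwheel '[[[0,-0.03,-0.01,0],[-0.03,-0.03,-0.002,0],[-0.03,-0.03,0,0],[-0.03,-0.03,0,0],[-0.03,-0.03,0,0],[-0.03,-0.03,0,0],[-0.03,-0.03,0,0],[-0.03,-0.03,0,0],[-0.03,-0.03,0,0],[-0.03,-0.03,0,0]]]'
python3 -m handwheel '[[[-0.03,-0.03,0,0.1],[-0.03,-0.03,0,0.1],[-0.03,-0.03,0,0.1],[-0.03,-0.02,0,0.1],[-0.03,-0.02,0,0.1],[-0.03,-0.02,0.02,0.1],[-0.03,-0.01,0.02,0.1],[0,0,0.02,0],[0,0,0,0]]]'
python3 - <<'E'
from h import *
go([.51,-.268,.19],np.radians(85.8))
E
```

```text
time_s: 8.15
ee_pos: [0.5356, 0.0813, 0.3409]
eef_rot: [3.119, -0.002, 2.23]
force: [2.0, 0.5, 0.2]
grip_width: 0.0938
time_s: 9.05
ee_pos: [0.4601, -0.189, 0.2808]
eef_rot: [3.1, -0.011, 1.494]
force: [-0.0, 0.3, 0.8]
grip_width: 0.0938
t=9.1 tool shift [-0.0759  0.052   0.0923] turn -0.003 (or 3.138)
```

```bash
python3 -m handwheel '[[[-0.025,0.02,0.03,0],[-0.025,0.02,0.03,0],[-0.025,0.012,0.03,0],[0,0,0,0],[0,0,0,0]]]'
python3 - <<'E'
from h import *
go([.51,-.268,.17],np.radians(85.8)); 
m=imaging.camera_model('wrist'); np.save('w2.npy',np.r_[m['position'],m['attitude']]);print(ctrl.get_obs()['eef_rot'])
cv2.imwrite('pics/w2.png',imaging.camera('wrist')[:,:,::-1])
E
```

```text
time_s: 9.55
ee_pos: [0.5159, -0.2695, 0.1985]
eef_rot: [3.086, -0.004, 1.499]
force: [0.4, 0.5, 0.6]
grip_width: 0.0942
t=9.6 tool shift [ 0.0009 -0.0076  0.0282] turn 0.002 (or 3.143)
[ 3.08553824 -0.00418433  1.4993526 ]
```

View pics/w2.png

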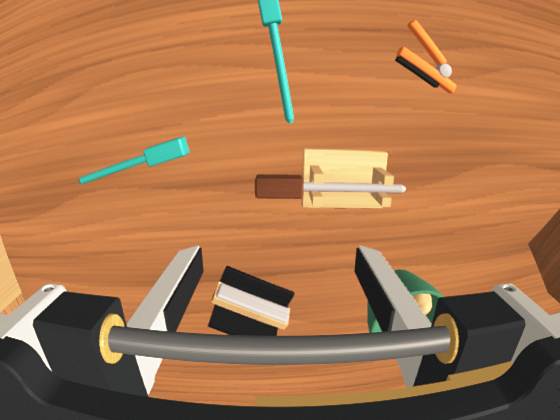

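The wrist view shows the handle at columns 256–303 on row 187, the tip at (405,188), and the uprights at columns 312–320 and 376–390. I'll turn these into positions.

```bash
cat >> h.py <<'E'
def wz(f,u,v,z):
    a=np.load(f);p=a[:3];Rm=R.from_euler('xyz',a[3:]).as_matrix();m=imaging.camera_model('wrist')['camera_matrix']
    x=(u-m[0,2])/m[0,0];y=(v-m[1,2])/m[1,1];r=np.hypot(x,y);s=np.sin(r)/r
    d=Rm@np.array([x*s,-y*s,-np.cos(r)]);return p+d*(z-p[2])/d[2]
E
python3 - <<'E'
from h import *
np.set_printoptions(precision=4,suppress=True)
im=cv2.imread('pics/w2.png');g=im[170:205,245:420].astype(int)
dark=(g[:,:,2]<110)&(g[:,:,1]<60); ys,xs=np.nonzero(dark);print('handle',xs.min()+245,xs.max()+245,ys.min()+170,ys.max()+170,np.median(xs)+245,np.median(ys)+170)
hs=cv2.cvtColor(im[170:205,245:420],cv2.COLOR_BGR2HSV);rod=(hs[:,:,1]<60)&(hs[:,:,2]>120);ys,xs=np.nonzero(rod);print('rod',xs.min()+245,xs.max()+245);l=np.polyfit(xs+245,ys+170,1);print(l)
x0,x1=xs.min()+245,xs.max()+245
A=wz('w2.npy',x0,np.polyval(l,x0),.047);B=wz('w2.npy',x1,np.polyval(l,x1),.047);print('rod',A,B,np.linalg.norm(B-A),np.degrees(np.arctan2(*(B-A)[[1,0]])))
for u,v in ((256,187),(303,187)): print('handle end',wz('w2.npy',u,v,.056),wz('w2.npy',u,v,.045))
for u in (309,313,320,323): print('upright',u,wz('w2.npy',u,178,.058),wz('w2.npy',u,195,.058))
cv2.imwrite('pics/w2c.png',cv2.resize(im[140:215,245:415],None,fx=4.5,fy=4.5,interpolation=cv2.INTER_CUBIC))
E
```

```text
handle 255 300 175 195 271.0 177.0
rod 304 405
[  0.0233 178.993 ]
rod [ 0.5128 -0.2422  0.047 ] [ 0.5221 -0.1291  0.047 ] 0.1134887967254279 85.26203206216485
handle end [ 0.5078 -0.2918  0.056 ] [ 0.5107 -0.2928  0.045 ]
handle end [ 0.5113 -0.2438  0.056 ] [ 0.5142 -0.2431  0.045 ]
upright 309 [ 0.5017 -0.2374  0.058 ] [ 0.5196 -0.2382  0.058 ]
upright 313 [ 0.502  -0.2333  0.058 ] [ 0.5199 -0.2341  0.058 ]
upright 320 [ 0.5024 -0.2262  0.058 ] [ 0.5204 -0.2268  0.058 ]
upright 323 [ 0.5026 -0.2231  0.058 ] [ 0.5206 -0.2237  0.058 ]
```

View pics/w2c.png

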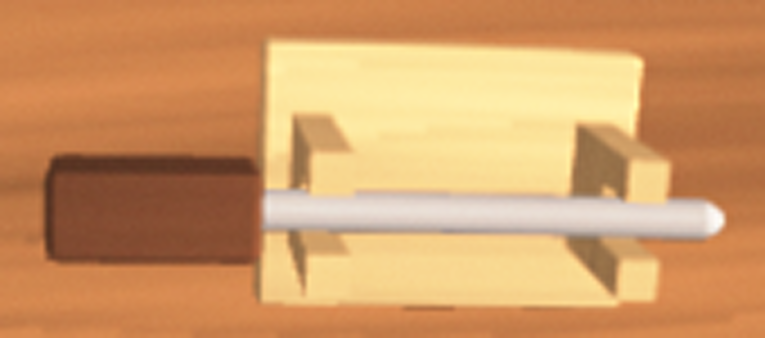

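The gap between the handle front (y≈-0.2425) and the near upright (y≈-0.233) is only about 10 mm, too small for a 12.5 mm finger. I'll first push the tip back about 12 mm with the fingers closed, so the rod slides in its notches.

```bash
python3 -m handwheel '[[[0.03,0.005,0,0],[0.03,0.005,0,0],[0.03,0.005,0,0],[0.03,0,0,0],[0.03,0,0,0],[0.014,0,0,0],[0,0,0,0],[0,0,0,0]]]' 0
python3 - <<'E'
from h import *
go([.5245,-.104,.12],np.radians(85.5));go([.5245,-.104,.052],np.radians(85.5)); print(ctrl.get_obs()['eef_rot'])
E
```

```text
time_s: 10.4
ee_pos: [0.5445, -0.097, 0.2153]
eef_rot: [3.064, 0.002, 1.506]
force: [0.1, -0.2, 0.3]
grip_width: 0.0333
t=10.4 tool shift [-0.0081 -0.0268  0.0935] turn 0.013 (or 3.155)
t=10.4 tool shift [-0.008  -0.0321  0.1613] turn 0.013 (or 3.155)
[3.06417321e+00 1.59132774e-03 1.50560243e+00]
```

```bash
python3 -m handwheel '[[[-0.004,-0.014,0.025,0.013],[-0.004,-0.013,0.025,0],[0,0,0.025,0],[0,0,0.02,0],[0,0,0.02,0],[0,0,0,0],[0,0,0,0]]]'
python3 - <<'E'
from h import *
go([.5245,-.104,.052],np.radians(85.5)); print(ctrl.get_obs()['eef_rot'],ctrl.get_obs()['qpos'])
E
```

```text
time_s: 11.1
ee_pos: [0.5258, -0.1125, 0.098]
eef_rot: [3.059, 0.003, 1.485]
force: [0.3, -0.0, -0.1]
grip_width: 0.0004
t=11.1 tool shift [ 0.0085 -0.0058  0.0457] turn -0.007 (or 3.134)
[3.05870992e+00 2.76879304e-03 1.48492665e+00] [-0.28594945  0.33705153  1.73240411  0.01644269  0.99041543 -1.77944511]
```

```bash
python3 -m handwheel '[[[0.008,-0.002,0.015,0],[0,-0.002,0.015,0],[0,0,0.015,0],[0,0,0,0],[0,0,0,0]]]'
python3 - <<'E'
from h import *
go([.5245,-.104,.052],np.radians(85.5)); print(ctrl.get_obs()['eef_rot'])
E
```

```text
time_s: 11.6
ee_pos: [0.5291, -0.1076, 0.0585]
eef_rot: [3.05, 0.005, 1.482]
force: [-1.1, 0.4, -0.4]
grip_width: 0.0003
t=11.6 tool shift [ 0.0032 -0.0055  0.006 ] turn -0.010 (or 3.132)
[3.04990553 0.00471763 1.48249919]
```

```bash
python3 -m handwheel '[[[0,-0.007,0.003,0],[0,0,0,0],[-0.006,0,0,0],[-0.006,0,0,0],[-0.005,0,0,0],[-0.004,0,0,0],[0,0,0,0],[0,0,0,0]]]'
python3 - <<'E'
from h import *
go([.5225,-.1285,.055],np.radians(85.5)); print(ctrl.get_obs()['eef_rot'])
E
```

```text
time_s: 12.4
ee_pos: [0.5211, -0.1311, 0.0582]
eef_rot: [3.045, 0.006, 1.481]
force: [0.3, 0.1, -0.3]
grip_width: 0.0004
t=12.4 tool shift [0.0028 0.0009 0.0033] turn -0.011 (or 3.131)
[3.04533434 0.00579246 1.48149571]
```

The rod has slid back about 14 mm. The tool leans 0.09 rad outward, so I'll take that out by pressing the closed fingers gently against the near side of the fixed rest's upright.

```bash
python3 -m handwheel '[[[0.015,0,-0.02,0],[0,-0.01,-0.02,0],[-0.01,-0.03,0,0],[-0.015,-0.03,0,0],[-0.01,0,0.015,0],[0,0,0.015,0],[0,0,0,0],[0,0,0,0]]]'
python3 - <<'E'
from h import *
go([.47,-.152,.054],np.radians(85.5)); print(ctrl.get_obs()['eef_rot'])
E
```

```text
time_s: 13.2
ee_pos: [0.4467, -0.144, 0.0628]
eef_rot: [3.044, 0.006, 1.483]
force: [0.1, 0.3, 0.5]
grip_width: 0.0003
t=13.2 tool shift [-0.0059  0.0229  0.0111] turn -0.009 (or 3.133)
[3.04413073 0.00624095 1.48322597]
```

```bash
python3 -m handwheel '[[[-0.006,0.01,0.008,0],[0,0.01,0,0],[0,0.01,0,0],[0,0.006,0,0],[0,0.004,0,0],[0,0.004,0,0],[0,0.004,0,0]]]'
python3 -m handwheel '[[[0,0.004,0,0],[0,0.004,0,0],[0,0.004,0,0]]]'
```

```text
time_s: 13.9
ee_pos: [0.4989, -0.1534, 0.0628]
eef_rot: [3.041, 0.007, 1.485]
force: [-0.7, 0.7, -1.1]
grip_width: 0.0001
time_s: 14.2
ee_pos: [0.5116, -0.1544, 0.0642]
eef_rot: [3.042, 0.007, 1.485]
force: [0.6, -0.8, -1.0]
grip_width: 0.0008
```

```bash
python3 - <<'E'
from h import *
for n in ("scene","top"): cv2.imwrite(f"pics/{n}2.png",imaging.camera(n)[:,:,::-1])
a=cv2.resize(imaging.camera('scene')[230:320,140:260,::-1],None,fx=3.3,fy=3.3);b=cv2.resize(imaging.camera('wrist')[80:420,80:520,::-1],None,fx=.9,fy=.9)
h=min(a.shape[0],b.shape[0]);cv2.imwrite('pics/c3.png',np.hstack([a[:h],b[:h]]));print(a.shape,b.shape)
E
```

```text
(297, 396, 3) (306, 396, 3)
```

View pics/c3.png

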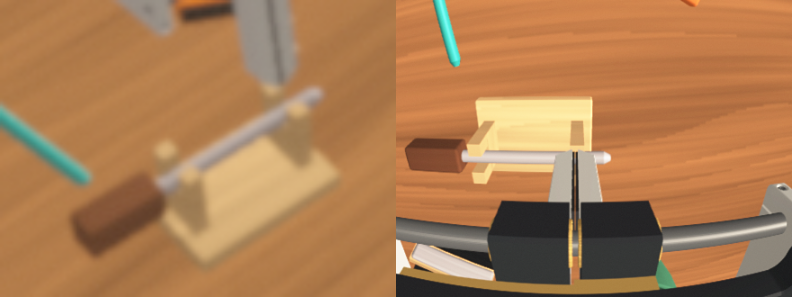

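```bash
python3 - <<'E'
from h import *
o=ctrl.get_obs();Rm=R.from_euler('xyz',o['eef_rot']).as_matrix();t=o['ee_pos']+Rm@[0,0,.019];print(o['ee_pos'],t,proj('scene',t),proj('top',t),o['force'])
for p in ([.52,-.144,.045],[.502,-.149,.058]): print(proj('scene',p))
E
```

```text
[ 0.51127333 -0.15438037  0.06406456] [ 0.51314865 -0.15467226  0.04515958] (np.float64(223.22520096909273), np.float64(262.56540930400934)) (np.float64(326.7758755172675), np.float64(220.02816232682457)) [ 0.44778103 -0.98028823  0.36608742]
(np.float64(229.63701279302887), np.float64(261.55530501645956))
(np.float64(221.2285587881151), np.float64(253.61453657261148))
```

The rod has not moved: its tip is still at about (236,258) in the scene view. The fingertips also look roughly 12 mm higher than I computed. I'll check the fingertip offset by touching the table.

```bash
python3 -m handwheel '[[[0,-0.03,0,0],[0,-0.03,0,0],[0,-0.01,0.01,0],[0,0,0.01,0],[0,0,0.01,0],[0,0,0.005,0],[0,0,0,0]]]'
python3 -m handwheel '[[[0,0,0.003,0],[0,0,0.003,0]]]'
python3 -m handwheel '[[[0,0,0.003,0],[0,0,0.003,0]]]'
```

```text
time_s: 15.1
ee_pos: [0.4441, -0.149, 0.02]
eef_rot: [3.041, 0.007, 1.485]
force: [0.2, 0.8, -0.2]
grip_width: 0.0005
time_s: 15.3
ee_pos: [0.4456, -0.1492, 0.0139]
eef_rot: [3.04, 0.007, 1.486]
force: [0.3, 0.4, 0.1]
grip_width: 0.0004
time_s: 15.5
ee_pos: [0.4467, -0.1493, 0.0077]
eef_rot: [3.04, 0.008, 1.486]
force: [-0.0, -0.3, 0.5]
grip_width: 0.0004
```

```bash
python3 -m handwheel '[[[0,0,0.002,0],[0,0,0.001,0]]]'
python3 -m handwheel '[[[0,0,0.002,0]]]'
python3 -m handwheel '[[[0,0,0.002,0]]]'
```

```text
time_s: 15.7
ee_pos: [0.447, -0.1494, 0.0043]
eef_rot: [3.04, 0.007, 1.486]
force: [0.2, 0.5, -0.6]
grip_width: 0.0005
time_s: 15.8
ee_pos: [0.4472, -0.1494, 0.0023]
eef_rot: [3.04, 0.008, 1.486]
force: [0.6, 0.6, -0.1]
grip_width: 0.0004
time_s: 15.9
ee_pos: [0.4475, -0.1495, 0.0002]
eef_rot: [3.04, 0.008, 1.486]
force: [0.2, -0.7, -0.1]
grip_width: 0.0006
```

```bash
python3 - <<'E'
from h import *
m=imaging.camera_model('wrist');np.save('w4.npy',np.r_[m['position'],m['attitude']])
o=ctrl.get_obs();print(o['qpos'],o['ee_pos'],m['position'])
Rm=R.from_euler('xyz',o['eef_rot']).as_matrix();print('cam in tool',Rm.T@(m['position']-o['ee_pos']))
print('tip expected scene',proj('scene',o['ee_pos']+Rm@[0,0,.019]),'top',proj('top',o['ee_pos']+Rm@[0,0,.019]))
s=imaging.camera('scene');w=imaging.camera('wrist')
cv2.imwrite('pics/s4.png',s[:,:,::-1]);cv2.imwrite('pics/w4.png',w[:,:,::-1])
a=cv2.resize(s[190:310,150:270,::-1],None,fx=3.3,fy=3.3);b=cv2.resize(w[60:360,100:500,::-1],(400,396))
cv2.imwrite('pics/c4.png',np.hstack([a,b]))
E
```

```text
[-0.41517098  0.3690251   1.98101325  0.0404558   0.69301864 -1.93109171] [ 4.47467524e-01 -1.49490405e-01  1.66937727e-04] [ 0.34791068 -0.14041823  0.17464656]
cam in tool [-0.00074985 -0.08168859 -0.18374826]
tip expected scene (np.float64(206.7397045934811), np.float64(266.5957356994204)) top (np.float64(322.0565767590972), np.float64(245.92588228311044))
```

View pics/c4.png

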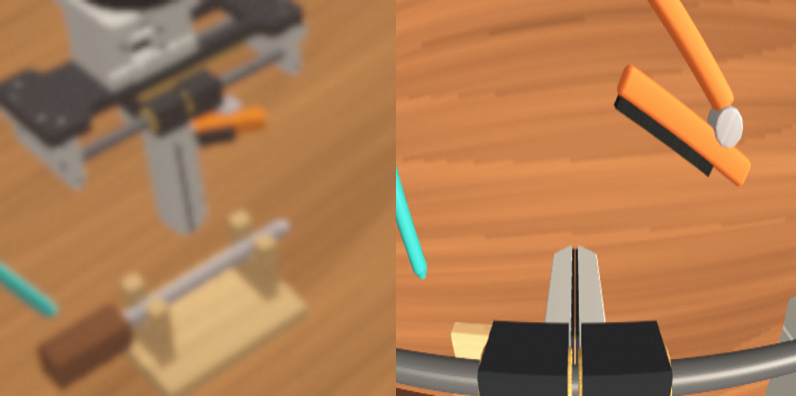

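```bash
python3 -m handwheel '[[[0,0,0.002,0]]]'
python3 -m handwheel '[[[0,0,0.002,0]]]'
python3 - <<'E'
from h import *
for z in (-.019,-.01,-.005,0,.005,.01): print(z,proj('scene',[.449,-.1495,z]))
E
```

```text
time_s: 16.1
ee_pos: [0.4477, -0.1495, -0.0018]
eef_rot: [3.04, 0.008, 1.486]
force: [0.6, 0.1, 1.0]
grip_width: 0.0002
time_s: 16.2
ee_pos: [0.448, -0.1496, -0.0035]
eef_rot: [3.039, 0.008, 1.486]
force: [-13.4, 5.0, 35.8]
grip_width: 0.0003
-0.019 (np.float64(206.74171423511683), np.float64(266.5136895645548))
-0.01 (np.float64(206.39460976613285), np.float64(263.62027142433783))
-0.005 (np.float64(206.19991038938065), np.float64(261.9972825004766))
0 (np.float64(206.00386237931792), np.float64(260.36305154306694))
0.005 (np.float64(205.8064516747832), np.float64(258.71746134007776))
0.01 (np.float64(205.60766401845996), np.float64(257.06039304435564))
```

The fingertips touch the table at a reported z of -0.0025, so they sit at the reported TCP height plus 2.5 mm, not 19 mm below it. I'll work with that and redo the lean correction against the upright.

```bash
python3 -m handwheel '[[[0,0,-0.015,0],[0,0,-0.02,0],[0,0.01,0,0],[0,0.01,0,0],[0,0.005,0,0],[0,0,0,0]]]'
python3 -m handwheel '[[[0,0.005,0,0],[0,0.005,0,0],[0,0.004,0,0],[0,0.004,0,0]]]'
```

```text
time_s: 16.8
ee_pos: [0.4711, -0.1511, 0.033]
eef_rot: [3.041, 0.007, 1.486]
force: [0.3, -0.7, -0.7]
grip_width: 0.0001
time_s: 17.2
ee_pos: [0.4894, -0.1524, 0.0332]
eef_rot: [3.044, 0.006, 1.486]
force: [-0.2, -0.7, -0.1]
grip_width: 0.0005
```

```bash
python3 -m handwheel '[[[0,0.004,0,0],[0,0.004,0,0],[0,0.004,0,0]]]'
python3 -m handwheel '[[[0,0.004,0,0],[0,0.004,0,0],[0,0.004,0,0],[0,0.004,0,0]]]'
```

```text
time_s: 17.5
ee_pos: [0.4952, -0.1525, 0.0329]
eef_rot: [3.062, 0.004, 1.487]
force: [-42.5, 0.6, 31.5]
grip_width: 0.0005
time_s: 17.9
ee_pos: [0.4946, -0.1521, 0.0322]
eef_rot: [3.106, -0.001, 1.489]
force: [-34.9, 0.7, 27.5]
grip_width: 0.0002
```

```bash
python3 -m handwheel '[[[0,0.004,0,0],[0,0.004,0,0],[0,0.004,0,0],[0,0.004,0,0]]]'
python3 -m handwheel '[[[0,-0.01,0,0],[0,-0.01,-0.01,0],[0,0,-0.02,0],[0.02,0,-0.01,0],[0.025,0,0,0],[0,0.02,0,0],[0,0.02,0,0],[0,0,0,0]]]'
python3 - <<'E'
from h import *
go([.5225,-.106,.035],np.radians(85.5)); print(ctrl.get_obs()['eef_rot'])
E
```

```text
time_s: 18.3
ee_pos: [0.494, -0.152, 0.0327]
eef_rot: [-3.133, -0.005, 1.49]
force: [-38.0, 1.1, 30.8]
grip_width: 0.0005
time_s: 19.1
ee_pos: [0.5186, -0.1076, 0.0754]
eef_rot: [-3.132, -0.005, 1.488]
force: [-1.4, 0.1, -1.0]
grip_width: 0.0006
t=19.1 tool shift [0.0017 0.0042 0.0404] turn -0.004 (or 3.138)
[-3.13207236 -0.0051967   1.48833506]
```

```bash
python3 -m handwheel '[[[0.002,0.004,0.015,0],[0,0,0.015,0],[0,0,0.01,0],[0,0,0,0],[-0.006,0,0,0],[-0.006,0,0,0],[-0.005,0,0,0],[-0.004,0,0,0],[0,0,0,0]]]'
python3 - <<'E'
from h import *
go([.5225,-.1295,.035],np.radians(85.5)); print(ctrl.get_obs()['eef_rot'])
E
```

```text
time_s: 20.0
ee_pos: [0.5198, -0.1292, 0.036]
eef_rot: [-3.134, -0.005, 1.488]
force: [-0.7, -0.4, 0.3]
grip_width: 0.0006
t=20.0 tool shift [-0.      0.0027  0.001 ] turn -0.005 (or 3.137)
[-3.13402234 -0.00464628  1.48753879]
```

```bash
python3 -m handwheel '[[[0.01,0,-0.02,0],[0,0,-0.03,0],[0,0,-0.03,0],[-0.03,-0.003,-0.02,0],[-0.03,-0.003,0,0],[-0.03,-0.003,0,0],[-0.03,-0.003,0,0],[-0.03,0,0,0],[-0.015,0,0,0],[0,0,0,0]]]' 0.07
python3 - <<'E'
from h import *
np.set_printoptions(precision=4,suppress=True)
m=imaging.camera_model('wrist');np.save('w5.npy',np.r_[m['position'],m['attitude']]);o=ctrl.get_obs();print(o['ee_pos'],o['eef_rot'])
im=imaging.camera('wrist')[:,:,::-1].copy();cv2.imwrite('pics/w5.png',im)
hs=cv2.cvtColor(im,cv2.COLOR_BGR2HSV);b=im.astype(int)
dark=((b[:,:,2]<110)&(b[:,:,1]<60)&(b[:,:,2]>b[:,:,0]+25)).astype(np.uint8);dark[235:]=0
n,l,st,c=cv2.connectedComponentsWithStats(dark)
for i in range(1,n):
    if st[i,4]>150: print('dark',st[i],c[i])
rod=((hs[:,:,1]<60)&(hs[:,:,2]>120)).astype(np.uint8);rod[240:]=0
n,l,st,c=cv2.connectedComponentsWithStats(rod)
for i in range(1,n):
    if st[i,4]>150: print('grey',st[i],c[i])
s=cv2.imread('pics/s4.png')
E
```

```text
time_s: 21.0
ee_pos: [0.4947, -0.2887, 0.1415]
eef_rot: [-3.136, -0.003, 1.489]
force: [0.7, -0.5, 0.3]
grip_width: 0.0698
[ 0.4947 -0.2887  0.1415] [-3.1362 -0.0026  1.4888]
dark [263 216  53  19 278] [286.7518 218.6583]
grey [471  86  16  15 153] [480.0719  92.6863]
grey [ 319  224  114   11 1034] [374.0068 228.9371]
```

View pics/w5.png

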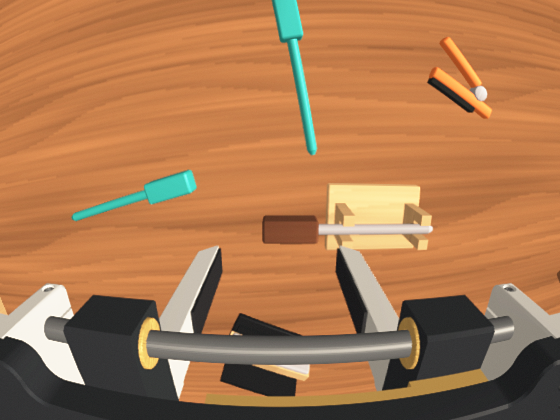

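The rod has slid back: the handle now spans columns 263–318 on row 229 and the upright starts at about 338, so a finger fits. I'll compute the grasp pose.

```bash
python3 - <<'E'
from h import *
np.set_printoptions(precision=4,suppress=True)
f='w5.npy'
A=wz(f,319,229,.047);B=wz(f,432.5,229.3,.047);print('rod',A,B,np.linalg.norm(B-A),np.degrees(np.arctan2(*(B-A)[[1,0]])))
r=wz(f,263.5,228,.056);fr=wz(f,317.5,228,.056);print('handle top',r,fr)
print('upright edges',wz(f,345,232,.058),wz(f,338,232,.04))
c=(r+fr)/2;c=np.array([c[0],c[1],0]);print('tip-based centre',B+(A-B)/np.linalg.norm(A-B)*.14)
go([c[0]+.001,c[1],.12],np.radians(85.5)); go([c[0]+.001,c[1],.0495],np.radians(85.5))
E
```

```text
rod [ 0.5118 -0.2534  0.047 ] [ 0.5227 -0.1394  0.047 ] 0.11448132184612536 84.5226882222517
handle top [ 0.5036 -0.3029  0.056 ] [ 0.5076 -0.2556  0.056 ]
upright edges [ 0.5128 -0.2314  0.058 ] [ 0.5188 -0.2347  0.04  ]
tip-based centre [ 0.5093 -0.2788  0.047 ]
t=21.1 tool shift [0.0094 0.0111 0.0214] turn -0.003 (or 3.139)
t=21.1 tool shift [0.0092 0.0115 0.0919] turn -0.003 (or 3.139)
```

```bash
python3 -m handwheel '[[[0.005,0.007,0.01,0],[0.005,0.007,0.01,0],[0,0,0.02,0],[0,0,0.02,0],[0,0,0.01,0],[0,0,0,0]]]' 0.06
python3 - <<'E'
from h import *
go([.5095,-.2795,.053],np.radians(85.3)); print(ctrl.get_obs()['eef_rot'])
E
```

```text
time_s: 21.65
ee_pos: [0.5133, -0.2701, 0.0656]
eef_rot: [-3.135, -0.004, 1.496]
force: [-0.9, -0.8, 0.2]
grip_width: 0.0599
t=21.6 tool shift [-0.0097 -0.003   0.0126] turn 0.008 (or 3.149)
[-3.13467374 -0.00445822  1.49647293]
```

```bash
python3 -m handwheel '[[[-0.0095,-0.003,0,0.008],[0,0,0,0],[0,0,0,0]]]'
python3 - <<'E'
from h import *
go([.5095,-.2795,.050],np.radians(85.3)); print(ctrl.get_obs()['eef_rot'])
E
```

```text
time_s: 21.95
ee_pos: [0.5103, -0.2797, 0.0669]
eef_rot: [-3.136, -0.004, 1.489]
force: [-0.1, 1.1, -0.5]
grip_width: 0.0597
t=21.9 tool shift [ 0.0001 -0.0007  0.0169] turn -0.000 (or 3.142)
[-3.13617052 -0.00366811  1.48871073]
```

```bash
python3 -m handwheel '[[[0,-0.001,0.008,0],[0,0,0.007,0],[0,0,0.002,0],[0,0,0,0]]]'
python3 -m handwheel '[[[0,0,0.0015,0],[0,0,0,0]]]'
python3 -m handwheel '[[[0,0,0.0015,0],[0,0,0,0]]]'
```

```text
time_s: 22.35
ee_pos: [0.5093, -0.28, 0.0494]
eef_rot: [-3.138, -0.003, 1.488]
force: [0.3, 0.0, 0.0]
grip_width: 0.06
time_s: 22.55
ee_pos: [0.5093, -0.2799, 0.0477]
eef_rot: [-3.137, -0.003, 1.488]
force: [-0.8, 0.7, -0.4]
grip_width: 0.0603
time_s: 22.75
ee_pos: [0.5095, -0.28, 0.0464]
eef_rot: [-3.138, -0.003, 1.488]
force: [-0.4, -0.3, -0.5]
grip_width: 0.0603
```

```bash
python3 -m handwheel '[[[0,0,0.001,0],[0,0,0,0]]]'
python3 -m handwheel '[[[0,0,0.001,0],[0,0,0,0]]]'
```

```text
time_s: 22.95
ee_pos: [0.5096, -0.2802, 0.0456]
eef_rot: [-3.138, -0.002, 1.488]
force: [-0.3, -0.3, 0.3]
grip_width: 0.0601
time_s: 23.15
ee_pos: [0.5098, -0.2804, 0.0448]
eef_rot: [-3.139, -0.002, 1.488]
force: [-0.0, -1.1, 1.7]
grip_width: 0.0601
```

```bash
python3 -m handwheel '[[[0,0,-0.0008,0],[0,0,0,0],[0,0,0,0],[0,0,0,0],[0,0,0,0],[0,0,0,0]]]' 0.03 40
python3 - <<'E'
from h import *
cv2.imwrite('pics/s6.png',imaging.camera('scene')[:,:,::-1])
E
python3 -m handwheel '[[[0,0,-0.008,0],[0,0,-0.012,0],[0,0,-0.015,0],[0,0,-0.015,0],[0,0,0,0],[0,0,0,0]]]'
python3 - <<'E'
from h import *
print(ctrl.get_obs()['eef_rot'])
cv2.imwrite('pics/s7.png',imaging.camera('scene')[:,:,::-1])
a=[cv2.resize(cv2.imread(f'pics/{n}.png')[210:310,140:260],None,fx=3.3,fy=3.3) for n in ('s6','s7')]
cv2.imwrite('pics/c7.png',np.hstack(a))
E
```

```text
time_s: 23.75
ee_pos: [0.5098, -0.2803, 0.0456]
eef_rot: [-3.139, -0.002, 1.488]
force: [-0.2, 0.6, 1.1]
grip_width: 0.0491
time_s: 24.4
ee_pos: [0.5099, -0.2802, 0.1004]
eef_rot: [-3.139, -0.002, 1.488]
force: [-0.5, -0.1, -1.4]
grip_width: 0.0491
[-3.13926707e+00 -1.93528491e-03  1.48828245e+00]
```

View pics/c7.png

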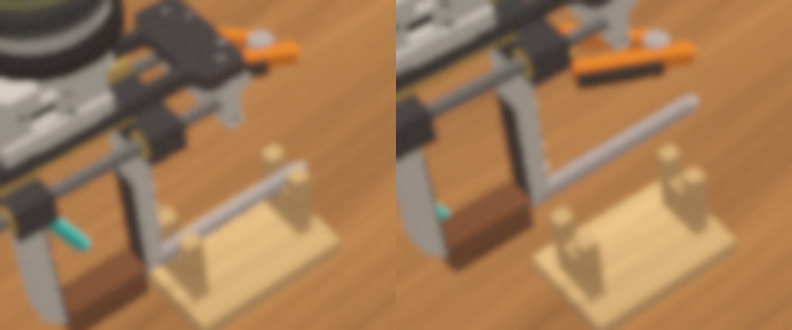

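The rod has lifted cleanly; its tip is at about (230.6,240.3) in the scene view and the opening is 49 mm. I'll measure its slope by triangulating the tip.

```bash
cat >> h.py <<'E'
def grey(im,box,smax=60,vmin=110):
    x0,y0,x1,y1=box;hs=cv2.cvtColor(np.ascontiguousarray(im[y0:y1,x0:x1]),cv2.COLOR_RGB2HSV)
    m=((hs[:,:,1]<smax)&(hs[:,:,2]>vmin)).astype(np.uint8);n,l,st,c=cv2.connectedComponentsWithStats(m)
    return [(st[i]+[x0,y0,0,0,0],c[i]+[x0,y0],np.argwhere(l==i)[:,::-1]+[x0,y0]) for i in range(1,n) if st[i,4]>25]
E
python3 - <<'E'
from h import *
np.set_printoptions(precision=4,suppress=True)
s=imaging.camera('scene');t=imaging.camera('top');w=imaging.camera('wrist');m=imaging.camera_model('wrist');np.save('w8.npy',np.r_[m['position'],m['attitude']])
o=ctrl.get_obs();print(o['ee_pos'],o['eef_rot'])
for n,im,b in (('scene',s,(175,225,245,275)),('top',t,(290,190,420,240)),('wrist',w,(230,150,470,245))):
    for st,c,p in grey(im,b):
        print(n,st,c,'max-x end',p[p[:,0]>=p[:,0].max()-1].mean(0),'min-x end',p[p[:,0]<=p[:,0].min()+1].mean(0))
cv2.imwrite('pics/t8.png',t[:,:,::-1])
print('expected tip',proj('scene',[.5205,-.140,.0995]),proj('top',[.5205,-.14,.0995]))
E
```

```text
[ 0.5097 -0.2801  0.0995] [-3.1381 -0.0025  1.4883]
scene [175 232  56  39 450] [193.9578 252.1622] max-x end [229.4 240.8] min-x end [175.5455 238.0455]
top [324 214  32   6 105] [339.6286 216.3714] max-x end [354.5 218. ] min-x end [324.5 215. ]
expected tip (np.float64(229.99270918627155), np.float64(240.69888580111981)) (np.float64(323.024874751354), np.float64(215.52369430079904))
```

The tip is where a level rod would put it (scene (230,241)). I'll lift, turn by -0.749 to the eye line's heading, and carry the rod to the right of the chest.

```bash
python3 -m handwheel '[[[0,0,-0.012,-0.06],[0,0,-0.012,-0.09],[0,0,-0.012,-0.09],[0,0,-0.012,-0.09],[0,0,-0.01,-0.09],[0,0,0,-0.09],[0,0,0,-0.09],[0,0,0,-0.09],[0,0,0,-0.05],[0,0,0,0]]]'
python3 - <<'E'
from h import *
go([.669,.004,.16],np.radians(128.2)); print(ctrl.get_obs()['eef_rot'])
E
```

```text
time_s: 25.6
ee_pos: [0.5339, -0.2262, 0.1501]
eef_rot: [-3.072, 0.027, 2.15]
force: [0.2, -0.4, -0.7]
grip_width: 0.0491
t=25.6 tool shift [ 0.1184  0.2376 -0.0298] turn -0.087 (or 3.054)
[-3.07153015  0.02651954  2.15020342]
```

```bash
python3 -m handwheel '[[[0,0,-0.03,-0.04],[0,0,-0.04,-0.04],[0,0,-0.04,0],[0,0,-0.04,0],[0,0,-0.04,0],[0.02,-0.04,-0.04,0],[0.03,-0.03,-0.03,0],[0.04,-0.02,0,0],[0.04,0,0,0],[0.04,0,0,0]]]'
python3 - <<'E'
from h import *
go([.40,.50,.43],np.radians(128.2)); print(ctrl.get_obs()['qpos'])
E
```

```text
time_s: 26.6
ee_pos: [0.392, -0.0884, 0.4038]
eef_rot: [-3.046, 0.032, 2.158]
force: [0.7, -0.1, 0.9]
grip_width: 0.0493
t=26.6 tool shift [ 0.4844  0.327  -0.0733] turn -0.080 (or 3.062)
[-0.2498342  -0.08362317  1.48964599 -0.09439539  1.77489367 -2.4233728 ]
```

```bash
python3 -m handwheel '[[[0.045,0.02,0,0],[0.045,0.025,0,0],[0.045,0.025,0,0],[0.045,0.025,0,0],[0.045,0.025,0,-0.04],[0.045,0.025,0,-0.04],[0.045,0.03,0,0],[0.045,0.03,0,0],[0.045,0.03,0,0],[0.03,0.03,0,0]]]'
python3 - <<'E'
from h import *
go([.40,.50,.43],np.radians(128.2)); print(ctrl.get_obs()['qpos'])
E
```

```text
time_s: 27.6
ee_pos: [0.3539, 0.4029, 0.3692]
eef_rot: [-3.051, 0.024, 2.22]
force: [1.6, -1.0, -0.5]
grip_width: 0.0493
t=27.6 tool shift [ 0.048   0.0894 -0.0704] turn -0.018 (or 3.124)
[ 0.78758608  0.2661575   1.18671603 -0.01166005  1.78214125 -1.43321343]
```

```bash
python3 -m handwheel '[[[0.012,0.04,-0.01,-0.009],[0.012,0.04,-0.01,-0.009],[0.012,0.04,-0.01,0],[0.012,0.04,-0.01,0],[0.012,0.04,-0.01,0],[0.01,0.03,-0.01,0],[0.01,0.03,-0.01,0],[0.01,0.03,-0.01,0]]]'
python3 - <<'E'
from h import *
print(ctrl.get_obs()['qpos'])
E
```

```text
time_s: 28.4
ee_pos: [0.4689, 0.5722, 0.3634]
eef_rot: [-3.085, 0.011, 2.232]
force: [0.3, -0.3, -0.5]
grip_width: 0.0494
[ 8.35187774e-01  8.99082296e-01  2.34776736e-01 -1.07263340e-03
  2.06560461e+00 -1.39653923e+00]
```

```bash
python3 -m handwheel '[[[0.01,0.03,-0.01,0],[0.01,0.03,-0.01,0],[0.01,0.03,-0.01,0]]]'
python3 - <<'E'
from h import *
print(ctrl.get_obs()['qpos']);go([.669,.004,.40],np.radians(128.2))
E
```

```text
time_s: 28.7
ee_pos: [0.4773, 0.5956, 0.3522]
eef_rot: [3.136, -0.004, 2.23]
force: [-0.6, 0.1, 0.1]
grip_width: 0.049
[ 0.84626844  0.91319644  0.23489721  0.0028205   1.98731792 -1.38231825]
t=28.7 tool shift [-0.5849 -0.2104 -0.0511] turn -0.008 (or 3.134)
```

```bash
python3 -m handwheel '[[[0,-0.04,-0.02,0],[0,-0.04,-0.02,0],[-0.03,-0.03,-0.01,0],[-0.045,-0.01,0,0],[-0.045,-0.01,0,0],[-0.045,-0.01,0,0],[-0.045,-0.01,0,0],[-0.045,-0.01,0,0],[-0.045,-0.01,0,0]]]'
python3 - <<'E'
from h import *
go([.669,.004,.36],np.radians(128.2)); print(ctrl.get_obs()['qpos'])
E
```

```text
time_s: 29.6
ee_pos: [0.5355, 0.2584, 0.3974]
eef_rot: [3.117, -0.001, 2.24]
force: [1.7, 0.4, -1.5]
grip_width: 0.0498
t=29.6 tool shift [-0.2824 -0.0539  0.0357] turn 0.002 (or 3.144)
[ 0.38414001  0.33764902  1.02953319  0.0083616   1.75163592 -1.85399684]
```

```bash
python3 -m handwheel '[[[-0.04,-0.007,0,0],[-0.04,-0.007,0,0],[-0.04,-0.007,0,0],[-0.04,-0.007,0,0],[-0.04,-0.007,0,0],[-0.035,-0.007,0,0],[-0.02,-0.005,0.01,0],[0,0,0.01,0],[0,0,0,0]]]'
python3 - <<'E'
from h import *
go([.669,.004,.16],np.radians(128.2)); print(ctrl.get_obs()['qpos'])
E
```

```text
time_s: 30.5
ee_pos: [0.6636, 0.0147, 0.3865]
eef_rot: [3.092, 0.014, 2.233]
force: [0.3, -0.0, -0.4]
grip_width: 0.0493
t=30.5 tool shift [-0.0086 -0.0135  0.2263] turn -0.004 (or 3.137)
[-0.04180128  0.50572806  0.82115774  0.02167993  1.76803402 -2.27077232]
```

```bash
python3 -m handwheel '[[[0,0,0.03,0],[0,0,0.035,0],[0,0,0.035,0],[0,0,0.035,0],[0,0,0.035,0],[0,0,0.03,0],[0,0,0.02,0],[0,0,0,0],[0,0,0,0]]]'
python3 - <<'E'
from h import *
go([.669,.004,.0725],np.radians(128.2)); print(ctrl.get_obs()['eef_rot'])
E
```

```text
time_s: 31.4
ee_pos: [0.6754, 0.0314, 0.1718]
eef_rot: [3.075, 0.027, 2.244]
force: [-0.2, 0.2, -0.1]
grip_width: 0.0493
t=31.4 tool shift [-0.0147 -0.0287  0.098 ] turn 0.007 (or 3.148)
[3.07470883 0.02681911 2.24417392]
```

```bash
python3 -m handwheel '[[[-0.008,-0.015,0.02,0.007],[-0.007,-0.014,0.02,0],[0,0,0.02,0],[0,0,0.015,0],[0,0,0.01,0],[0,0,0,0],[0,0,0,0]]]'
python3 - <<'E'
from h import *
np.set_printoptions(precision=4,suppress=True)
go([.669,.004,.0725],np.radians(128.2)); o=ctrl.get_obs();print(o['ee_pos'],o['eef_rot'])
s=imaging.camera('scene');t=imaging.camera('top');cv2.imwrite('pics/s9.png',s[:,:,::-1]);cv2.imwrite('pics/t9.png',t[:,:,::-1])
rt=np.array([.1402,.0007,.0])  # tip in tool
Rm=R.from_euler('xyz',o['eef_rot']).as_matrix()
Rg=R.from_euler('xyz',[-3.139,-.002,1.488]).as_matrix();tipg=Rg.T@(np.array([.5205,-.140,.0995])-np.array([.5097,-.2801,.1]))
tip=o['ee_pos']+Rm@tipg;print('tip pred',tip,proj('scene',tip),proj('top',tip))
E
```

```text
time_s: 32.1
ee_pos: [0.6732, 0.0058, 0.0961]
eef_rot: [3.06, 0.039, 2.24]
force: [0.1, -0.1, -0.4]
grip_width: 0.0492
t=32.1 tool shift [ 0.0021 -0.0063  0.0231] turn 0.003 (or 3.144)
[0.6732 0.0058 0.0961] [3.0598 0.0387 2.2403]
tip pred [0.5855 0.1154 0.0898] (np.float64(338.8595995468133), np.float64(199.44835873523823)) (np.float64(213.99612098438377), np.float64(186.92407290384116))
```

```bash
cat >> h.py <<'E'
M=np.array([.5235,.188]);AZ=np.radians(128.4);U=np.array([np.cos(AZ),np.sin(AZ)]);N=np.array([U[1],-U[0]])
Rg=R.from_euler('xyz',[-3.139,-.002,1.488]).as_matrix();TIP=Rg.T@(np.array([.5205,-.140,.0995])-np.array([.5097,-.2801,.1]))
def st():
    o=ctrl.get_obs();Rm=R.from_euler('xyz',o['eef_rot']).as_matrix();h=o['ee_pos']+[0,0,-.0006];t=o['ee_pos']+Rm@TIP
    f=lambda p:np.round(1000*np.array([(p[:2]-M)@U,(p[:2]-M)@N,p[2]-.07]),1)
    print('t=%.1f'%o['time_s'],'handle',f(h),'tip',f(t),'(along,to chest,up mm)','rot',np.round(o['eef_rot'],3),'F',np.round(o['force'],1))
    d=Rm.T@np.r_[-(((t[:2]-M)@N)*N),.07+.043*-((t[:2]-M)@U)-t[2]];print('tool shift to bring tip on line',np.round(d,4)); return t
E
python3 - <<'E'
from h import *
st()
E
```

```text
t=32.2 handle [-235.8    4.    25.4] tip [-95.4   3.4  19.8] (along,to chest,up mm) rot [3.06  0.039 2.24 ] F [-0.4  0.3 -0.7]
tool shift to bring tip on line [ 0.0006 -0.0046  0.0153]
```

```bash
python3 -m handwheel '[[[0.01,-0.004,0.008,0],[0.01,-0.001,0.007,0],[0,0,0.001,0],[0,0,0,0],[0,0,0,0]]]'
python3 - <<'E'
from h import *
t=st();print(proj('scene',t),proj('top',t))
s=imaging.camera('scene');tp=imaging.camera('top');cv2.imwrite('pics/s10.png',s[:,:,::-1]);cv2.imwrite('pics/t10.png',tp[:,:,::-1])
def c(im,x,y,w,h,sc):
    im=cv2.resize(im[y:y+h,x:x+w,::-1],None,fx=sc,fy=sc,interpolation=cv2.INTER_CUBIC)
    for k in range(0,w,5): cv2.line(im,(k*sc,0),(k*sc,5 if k%10 else 12),(255,255,255)); 
    for k in range(0,w,10): cv2.putText(im,str(x+k),(k*sc,22),0,.35,(255,255,255))
    for k in range(0,h,5): cv2.line(im,(0,k*sc),(5 if k%10 else 12,k*sc),(255,255,255))
    for k in range(0,h,10): cv2.putText(im,str(y+k),(14,k*sc+4),0,.35,(255,255,255))
    return im
cv2.imwrite('pics/c10.png',np.hstack([c(s,310,160,50,70,8),c(tp,165,160,50,70,8)]))
E
```

```text
time_s: 32.7
ee_pos: [0.6591, 0.0194, 0.0812]
eef_rot: [3.057, 0.041, 2.241]
force: [-0.6, -0.1, -0.8]
grip_width: 0.0493
t=32.7 handle [-216.4    1.5   10.6] tip [-76.    0.8   4.5] (along,to chest,up mm) rot [3.057 0.041 2.241] F [-0.6 -0.1 -0.8]
tool shift to bring tip on line [ 0.0001 -0.0009  0.0012]
(np.float64(336.68465197358), np.float64(199.29732870650156)) (np.float64(209.2089250546674), np.float64(193.58821535546943))
```

View pics/c10.png

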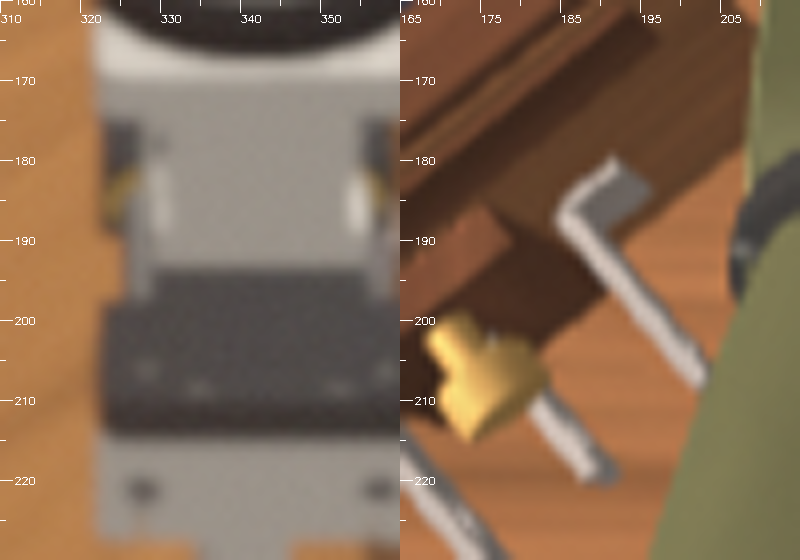

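The scene camera is blocked by the gripper, and the top camera shows the plates but not the rod (right plate tip at (202.5,207.7), drawer plate tip at (189.4,219.7)). All 12 views are used, so I'll refine the eye line numerically from the top image.

```bash
python3 - <<'E'
from h import *
np.set_printoptions(precision=4,suppress=True)
t=cv2.imread('pics/t10.png')[:,:,::-1]
for st_,c,p in grey(t,(160,170,206,250),70,150):
    q=np.array([onz('top',u,v,.088)[:2] for u,v in p]);mu=q.mean(0);w,V=np.linalg.eigh(np.cov((q-mu).T));d=V[:,1]*np.sign(V[0,1])
    a=(q-mu)@d;print(st_[:5],'mean',mu,'dir az',np.degrees(np.arctan2(d[1],d[0])),'extent',a.min(),a.max(),'outer end',mu+d*a.min(),'px end',p[np.argmin(a)])
for n,u,v in(('R',202.5,207.7),('D',189.4,219.7),('L',174,229)): print(n,onz('top',u,v,.088))
E
```

```text
[185 180  18  29  84] mean [0.5661 0.1645] dir az 34.76189081143533 extent -0.03734314943192144 0.03227451935321655 outer end [0.5354 0.1432] px end [202 208]
[160 211  16  20  65] mean [0.5038 0.2232] dir az 40.83300833313865 extent -0.025997737193995344 0.02959433447269747 outer end [0.4841 0.2062] px end [174 230]
[181 210   9  10  33] mean [0.5196 0.1815] dir az 41.754816617521634 extent -0.011905595614638088 0.013429881064893635 outer end [0.5107 0.1736] px end [188 219]
R [0.5364 0.1417 0.088 ]
D [0.5078 0.1717 0.088 ]
L [0.4856 0.2072 0.088 ]
```

```bash
python3 -m handwheel '[[[0.008,-0.001,0.0012,0],[0.008,0,0,0],[0.006,0,0,0],[0,0,0,0]]]'
python3 - <<'E'
from h import *
st()
E
```

```text
time_s: 33.2
ee_pos: [0.6437, 0.0372, 0.079]
eef_rot: [3.056, 0.042, 2.24]
force: [-0.1, -0.3, -1.0]
grip_width: 0.0494
t=33.2 handle [-192.8    0.5    8.4] tip [-52.4  -0.1   2.3] (along,to chest,up mm) rot [3.056 0.042 2.24 ] F [-0.1 -0.3 -1. ]
tool shift to bring tip on line [0.     0.0001 0.0001]
```

```bash
python3 -m handwheel '[[[0.005,0,0,0],[0.005,0,0,0],[0.005,0,0,0],[0.005,0,0,0],[0,0,0,0]]]'
python3 - <<'E'
from h import *
st()
E
```

```text
time_s: 33.7
ee_pos: [0.6301, 0.0545, 0.0783]
eef_rot: [3.056, 0.042, 2.24]
force: [0.6, 0.1, -1.1]
grip_width: 0.0494
t=33.7 handle [-170.9    0.7    7.7] tip [-30.5  -0.    1.6] (along,to chest,up mm) rot [3.056 0.042 2.24 ] F [ 0.6  0.1 -1.1]
tool shift to bring tip on line [ 0.     -0.      0.0003]
```

```bash
python3 -m handwheel '[[[0.005,0,0,0],[0.005,0,0,0],[0.005,0,0,0],[0.005,0,0,0],[0.005,0,0,0],[0.005,0,0,0],[0,0,0,0]]]'
python3 -m handwheel '[[[0.005,0,0,0],[0.004,0,0,0],[0,0,0,0]]]'
python3 - <<'E'
from h import *
st()
E
```

```text
time_s: 34.4
ee_pos: [0.6098, 0.0801, 0.077]
eef_rot: [3.056, 0.042, 2.24]
force: [-0.6, -0.0, -1.2]
grip_width: 0.0492
time_s: 34.7
ee_pos: [0.6038, 0.0878, 0.0766]
eef_rot: [3.056, 0.042, 2.24]
force: [0.5, -0.1, -0.7]
grip_width: 0.0492
t=34.7 handle [-128.5    0.7    6. ] tip [11.9  0.1 -0.1] (along,to chest,up mm) rot [3.056 0.042 2.24 ] F [ 0.5 -0.1 -0.7]
tool shift to bring tip on line [ 0.     -0.0001  0.0004]
```

```bash
python3 -m handwheel '[[[0.005,0,0,0],[0.005,0,0,0],[0.005,0,0,0],[0.005,0,0,0],[0.005,0,0,0],[0.004,0,0,0],[0,0,0,0]]]'
python3 -m handwheel '[[[0.004,0,0,0],[0.003,0,0,0],[0,0,0,0]]]'
python3 - <<'E'
from h import *
st()
E
```

```text
time_s: 35.4
ee_pos: [0.5842, 0.1126, 0.0753]
eef_rot: [3.056, 0.042, 2.24]
force: [1.5, -0.0, -1.2]
grip_width: 0.0494
time_s: 35.7
ee_pos: [0.5795, 0.1185, 0.075]
eef_rot: [3.056, 0.042, 2.24]
force: [-0.5, 0.2, -0.7]
grip_width: 0.0492
t=35.7 handle [-89.3   0.7   4.4] tip [51.   0.1 -1.7] (along,to chest,up mm) rot [3.056 0.042 2.24 ] F [-0.5  0.2 -0.7]
tool shift to bring tip on line [ 0.     -0.0001  0.0004]
```

The tip is past the third eye. I'll release, then go behind the handle with closed fingers to push it home.

```bash
python3 -m handwheel '[[[0,0,0,0],[0,0,0,0],[0,0,0,0]]]' 0.056 10
python3 -m handwheel '[[[0,0,-0.01,0],[0,0,-0.015,0],[0,0,-0.015,0],[-0.015,0,-0.005,0],[-0.02,0,0,0],[-0.015,0,0,0],[0,0,0,0]]]'
python3 -m handwheel '[[[0,0,0,0],[0,0,0,0],[0,0,0,0],[0,0,0,0]]]' 0
python3 - <<'E'
from h import *
st()
E
```

```text
time_s: 36.0
ee_pos: [0.5798, 0.1184, 0.0752]
eef_rot: [3.056, 0.042, 2.24]
force: [0.2, -0.8, -0.2]
grip_width: 0.0557
time_s: 36.7
ee_pos: [0.6095, 0.0748, 0.1296]
eef_rot: [3.052, 0.045, 2.24]
force: [-0.9, 0.4, -0.3]
grip_width: 0.0565
time_s: 37.1
ee_pos: [0.6087, 0.0751, 0.1288]
eef_rot: [3.053, 0.044, 2.24]
force: [0.0, -0.2, 0.2]
grip_width: 0.0273
t=37.1 handle [-141.4   -3.3   58.2] tip [-1.  -3.9 51.8] (along,to chest,up mm) rot [3.053 0.044 2.24 ] F [ 0.  -0.2  0.2]
tool shift to bring tip on line [ 0.0023 -0.0006  0.0518]
```

```bash
python3 -m handwheel '[[[0,0,0.01,0],[0,0,0.015,0],[0,0,0.015,0],[0,0,0.015,0],[0,0,0.01,0],[0,0,0.003,0],[0,0,0,0],[0,0,0,0]]]'
python3 - <<'E'
from h import *
st()
E
```

```text
time_s: 37.9
ee_pos: [0.6141, 0.0775, 0.0524]
eef_rot: [3.057, 0.041, 2.241]
force: [-0.4, -0.6, -0.6]
grip_width: 0.0004
t=37.9 handle [-142.9    2.4  -18.2] tip [ -2.5   1.6 -24.2] (along,to chest,up mm) rot [3.057 0.041 2.241] F [-0.4 -0.6 -0.6]
tool shift to bring tip on line [-0.001   0.0005 -0.0244]
```

```bash
python3 -m handwheel '[[[0.006,0,0,0],[0.006,0,0,0],[0.006,0,0,0],[0.005,0,0,0],[0.004,0,0,0],[0.003,0,0,0],[0,0,0,0]]]'
python3 - <<'E'
from h import *
st()
E
```

```text
time_s: 38.6
ee_pos: [0.5945, 0.1035, 0.0533]
eef_rot: [3.054, 0.043, 2.242]
force: [0.0, 0.1, 0.1]
grip_width: 0.0004
t=38.6 handle [-110.3    3.2  -17.3] tip [ 30.1   2.3 -23.6] (along,to chest,up mm) rot [3.054 0.043 2.242] F [0.  0.1 0.1]
tool shift to bring tip on line [-0.001  -0.0004 -0.0224]
```

```bash
python3 -m handwheel '[[[0.002,0,0,0],[0,0,0,0]]]'
python3 -m handwheel '[[[0.002,0,0,0]]]'
python3 -m handwheel '[[[0.002,0,0,0]]]'
```

```text
time_s: 38.8
ee_pos: [0.5947, 0.1035, 0.0537]
eef_rot: [3.052, 0.047, 2.241]
force: [-0.1, -0.0, -0.9]
grip_width: 0.0006
time_s: 38.9
ee_pos: [0.5945, 0.104, 0.0539]
eef_rot: [3.052, 0.05, 2.241]
force: [9.6, -13.8, -4.3]
grip_width: 0.0006
time_s: 39.0
ee_pos: [0.5945, 0.1039, 0.0541]
eef_rot: [3.05, 0.053, 2.24]
force: [11.2, -15.0, -5.3]
grip_width: 0.0009
```

```bash
python3 -m handwheel '[[[-0.008,0,0,0],[-0.015,-0.01,0,0],[-0.01,-0.02,-0.02,0],[0,-0.03,-0.04,0],[0,-0.04,-0.04,0],[0,-0.04,-0.04,0],[0,-0.04,-0.02,0],[0,-0.04,0,0],[0,-0.04,0,0],[0,0,0,0]]]'
python3 - <<'E'
from h import *
s=imaging.camera('scene');t=imaging.camera('top');cv2.imwrite('pics/s11.png',s[:,:,::-1]);cv2.imwrite('pics/t11.png',t[:,:,::-1])
def P(a,l,z): return np.r_[M+a*U+l*N,z]
for nm,a in (('front',-.045),('centre',-.07),('rear',-.095),('tip',.07)):
    print(nm,np.round(proj('scene',P(a,0,.066)),1),np.round(proj('top',P(a,0,.066)),1))
b=s.astype(int);x0,y0,x1,y1=310,150,380,235
for k in range(y0,y1,3): print(k,' '.join('%02x%02x%02x'%tuple(s[k,u]) for u in range(318,362,4)))
E
```

```text
time_s: 40.0
ee_pos: [0.4005, -0.0784, 0.1875]
eef_rot: [3.057, 0.057, 2.227]
force: [0.5, 0.1, 0.9]
grip_width: 0.0007
front [335.6 193.7] [199.7 202.1]
centre [335.8 200.6] [208.  195.8]
rear [336.1 207.7] [216.3 189.5]
tip [334.8 165.1] [161.4 231.5]
150 ad7746 ad7747 ad7848 b17948 b27c49 b17b49 b37d4a b77f4c ad7849 7a4f34 875739
153 ac7748 af7b48 b17b4a b17b49 b07946 b17c47 c49850 bf8e4f a77245 714930 8f5c3b
156 b17a49 b07a48 b17b48 b07a48 b67e4b a97947 a48143 b78f4c ac8047 6c462a 935d3c
159 b07948 b17948 b27b49 b67e4b b47e4a 9e703f 97773d 9c7a3f 9c7a3e 614029 6f4731
162 b07949 b67e4b b57f4f b3845d b4825a 9e7449 906f39 987440 876636 593a27 5a3b2a
165 b77f4d b27b49 ac7b54 988981 9d8d86 968477 886e49 9c887b 6b5144 583927 593b28
168 b07948 af7848 a77854 85776f b0a39c 85766e 807570 807670 5a3f2e 583a29 5b3b28
171 af7847 ae7848 a07657 947e74 b9aaa4 8c786d 807571 7f746f 583c2a 593a27 5d3c2b
174 ae7747 b17a49 a07a62 ada09a b8aaa5 aca099 ada09a a99c96 745d53 5a3a27 64432d
177 b27b4a b57e4c aa7a55 877b75 91847e 8c7f78 8a7e78 8d817b 6e5a52 5b3b2a 684731
180 b57d49 b37c49 ab7a50 8c7c75 b0a2
[... 802 characters left out ...]
a4a 75492e 784e32 a16d40 af7746 a97343 795234 734d30
213 b27d4b b57e4d b27b49 b27b4a ae7849 b17b4a af7847 ac7647 b47d4a 835835 714b2e
216 b37b48 b27a48 b17a48 b37c49 b27b49 af7a48 ac7745 b57e4a b37c49 895d39 714d2f
219 b17b49 b37c4b b37c48 b27b48 ae7848 ae7848 b67f4c b37c4a b07a49 8d5e38 714d2e
222 b27b49 b47c49 b47b49 af7948 ae7847 b7804b b37c49 b07a4a ad7647 97663c 714d2c
225 b47c49 b47c4a b07948 af7948 b87f4b b37c4a b17a48 ae7947 ae7848 a16d40 734d2f
228 b57e4b b17c4a af7848 b9824d b27c49 b07945 ae7747 af7847 ae7747 a36e40 744f31
231 b27c48 af7947 b8804c b47d4b b07a45 ad7745 af7847 ae7847 ab7444 a67245 744d2f
234 af7848 b9804c b37b48 b17b49 af7845 ae7847 ad7747 ab7544 aa7444 a77142 774f31
```

```bash
python3 - <<'E'
from h import *
s=cv2.imread('pics/s11.png')[:,:,::-1].astype(int);t=cv2.imread('pics/t11.png')[:,:,::-1].astype(int)
def P(a,l,z): return np.r_[M+a*U+l*N,z]
print('scene centre col 336:',[(v,tuple(s[v,336])) for v in range(198,215)])
for g in (0,.005,.01): print(g,'rear bottom',np.round(proj('scene',P(-.095-g,0,.055)),1),'rear top',np.round(proj('scene',P(-.095-g,0,.077)),1),'top rear',np.round(proj('top',P(-.095-g,0,.077)),1),'tip top',np.round(proj('top',P(.07-g,0,.066)),1),'tip scene',np.round(proj('scene',P(.07-g,0,.066)),1))
# top: profile along rod line through handle and beyond tip
for a in np.arange(-.115,-.035,.004): u,v=proj('top',P(a,0,.077));print('a',round(a,3),tuple(t[int(round(v)),int(round(u))]),end=' ')
print()
for a in np.arange(.04,.09,.003): u,v=proj('top',P(a,0,.066));print('a',round(a,3),(round(u,1),round(v,1)),tuple(t[int(round(v)),int(round(u))]),end=' ')
E
```

```text
scene centre col 336: [(198, (np.int64(116), np.int64(74), np.int64(49))), (199, (np.int64(116), np.int64(74), np.int64(48))), (200, (np.int64(114), np.int64(72), np.int64(46))), (201, (np.int64(116), np.int64(74), np.int64(48))), (202, (np.int64(113), np.int64(72), np.int64(46))), (203, (np.int64(109), np.int64(71), np.int64(47))), (204, (np.int64(99), np.int64(63), np.int64(41))), (205, (np.int64(94), np.int64(59), np.int64(40))), (206, (np.int64(92), np.int64(60), np.int64(41))), (207, (np.int64(91), np.int64(58), np.int64(40))), (208, (np.int64(93), np.int64(60), np.int64(40))), (209, (np.int64(96), np.int64(60), np.int64(40))), (210, (np.int64(104), np.int64(67), np.int64(46))), (211, (np.int64(129), np.int64(84), np.int64(52))), (212, (np.int64(159), np.int64(107), np.int64(63))), (213, (np.int64(174), np.int64(118), np.int64(71))), (214, (np.int64(178), np.int64(124), np.int64(75)))]
0 rear bottom [335.5 211.6] rear top [336.6 203.8] top rear [215.6 188.9] tip top [161.4 231.5] tip scene [334.8 165.1]
0.005 rear bottom [335.6 213. ] rear top [336.6 205.3] top rear [217.3 187.6
[... 2099 characters left out ...]
t64(230.7)) (np.int64(182), np.int64(133), np.int64(103)) a 0.07 (np.float64(161.4), np.float64(231.5)) (np.int64(170), np.int64(110), np.int64(70)) a 0.073 (np.float64(160.4), np.float64(232.2)) (np.int64(169), np.int64(111), np.int64(71)) a 0.076 (np.float64(159.4), np.float64(233.0)) (np.int64(170), np.int64(111), np.int64(72)) a 0.079 (np.float64(158.4), np.float64(233.8)) (np.int64(172), np.int64(112), np.int64(72)) a 0.082 (np.float64(157.4), np.float64(234.6)) (np.int64(175), np.int64(114), np.int64(74)) a 0.085 (np.float64(156.3), np.float64(235.3)) (np.int64(175), np.int64(114), np.int64(74)) a 0.088 (np.float64(155.3), np.float64(236.1)) (np.int64(172), np.int64(112), np.int64(72))
```

Both cameras agree that the handle is against the right eye (along the line from about -0.097 to -0.047), the tip is at about +0.067 beyond the left eye, and the gripper is clear.

```bash
python3 - <<'E'
from h import *
o=ctrl.get_obs();print(o['time_s'],o['force'],o['joint_vel']);print(ctrl.hand_in())
E
```

```text
40.1 [ 0.59899178  0.92260158 -0.46535306] [ 0.02757644  0.03108873 -0.02196931 -0.00087909 -0.00160708 -0.0016342 ]
the job is handed in; nothing more can be done
None
```

The drawer is shut, the rod is threaded through all three eyes with its handle against the outer (right) eye, and I handed the job in at 40.1 s. No verdict came back.

**How it was done:** I pushed the drawer shut by its knob. I then slid the rod about 11–14 mm back in its rest so a finger would fit in front of the handle. The rows cannot tilt the tool to the suggested 40 degrees, so I gripped the handle lengthwise with the tool nearly vertical. I threaded the rod from the right, let go, and pushed the handle home with closed fingers.

**Last checks:**
- **Rod:** in the top view the handle runs from about 47 to 97 mm to the right of the drawer eye, right against the right eye's plate. The tip is about 67 mm to the left of it. The scene view agrees on where the handle ends.
- **Push home:** it stopped against about 18–19 N, roughly 2 mm before my computed contact point. That is within the measuring error.
- **Release:** the gripper was open, then well clear, and the wrist force was about 1 N, which is noise.
- **Drawer:** I saw it shut with the three eyes lined up after the push. I did not measure it again at the end, but the rod now runs through its eye.

**What disagreed:**
- **Fingertip height:** the fingertips were about 2.5 mm above the reported TCP, not 19 mm ahead of it. My first try at sliding the rod back passed above it. I corrected this by touching the table.
- **Tool lean:** the tool's lean drifted during moves. I corrected it against the rest's upright and at the edge of the arm's reach, and about 5 degrees of lean remained while threading.
- **Bystanders:** I did not re-measure the pot, harmonica and capo, but no contact force showed near them.

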